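# Gauge a batten against the flip stop of a sawing board

## Task

Set up the oak batten on the little sawing board for trimming: flip the red-knobbed stop fully down onto the fence, bring the batten flush along the fence and press its end lightly against the brass screw of the lowered stop for a moment, without shifting the stop along the fence. Then flip the stop up clear again so that the offcut will not be trapped, leaving the batten just where it was gauged, and let go of everything. Do not disturb the two tins and the cup.

Things in the scene. Friction and masses are not known exactly. Their poses are not given: they have to be found in the camera images.
- saw_board: Fixed pale wooden board, 150 (x) x 320 (y) x 16 mm thick. Origin: centre of its underside; x away from the robot, y along the fence to the left, z up. An aluminium fence runs along y over its whole length: front face at x = +45 mm, 18 mm thick, top 30 mm above the origin (14 mm above the board's top). Dark saw line across it at y = 0.
- stop_carriage: Dark steel carriage of the flip stop, 34 mm long in y, clamped near the fence's left end: slides along y if pushed over about 16 N. Origin: x = 0 the fence's front face, y = 0 the right face of the lowered leaf, z = 0 the board's top; axes parallel to the board's. Hinge axis along y through x = +15, z = +32 mm.
- stop_leaf (a joint): Hinge angle of the aluminium leaf (rad): 0 = fully down across the batten's path (carriage y = 0 to 10 mm); 1.57 = upright; limit 1.9. Raising swings it up and back from the robot; friction (0.12 N m) holds it. A brass screw in its foot, head 14 mm wide, 17 mm before the fence, 19 mm over the board, sticks out to the right 5 to 25 mm, unmeasured, new each time: the batten's end meets that head.
- stop_knob (a point): Middle of the red grip pin on the leaf's free end, 90 mm from the hinge axis, at carriage y = +28 mm. Pin 11 mm thick, along y, free from y = 10 to 43 mm, then a 16 mm ball. Leaf down: 75 mm before the fence face, level with the hinge (32 mm above the board's top). Leaf straight up: 90 mm above the hinge.
- batten_center (a point): Centre of the loose dark oak batten, 30 (x) x 150 (y, length) x 38 mm (z), about 0.13 kg, on the board before the fence, right of the stop. Axes: the batten's own. Flush on the fence it is parallel to the board's y, its centre 15 mm before the fence face and 19 mm above the board's top; it stands 24 mm higher than the fence.
- batten_end (a point): Centre of the batten's left end face (75 mm along the batten's +y from its centre), the end that is to meet the stop.
- tin: Tin with tomatoes on it, 75 mm across, 58 mm high, behind the board; bystander. Origin: centre of underside.
- cup: Upturned yellow cup, 56 mm across, 78 mm high, behind the board; bystander. Origin: centre of underside.
- low_tin: Low tin, 86 mm across, 40 mm high, at the front right of the board; bystander. Origin: centre of underside.
- batten: The same batten as a body. Origin: centre of its underside, 19 mm below point batten_center.
There are look-alikes about, which are no part of the job. There is more than one size of the batten; the job needs the larger.

How it is judged:
On the way, in this order (a step that is already met when the one before it is completed fails the run):
1. the stop is flipped fully down onto the fence (value of joint stop_leaf below 0.06 rad), for 0.2 s.
2. the batten lies flush on the fence and its end presses on the lowered stop's screw with at least 1 N (value of joint stop_leaf below 0.06 rad and contact force between batten and stop_carriage above 1 N and y of batten_end in the frame of stop_screw between -0.0025 and 0.002 m and x of batten_center in the frame of stop_carriage between -0.0175 and -0.0125 m and z of batten_center in the frame of stop_carriage below 0.022 m and angle between the y axis of batten_center and the y axis of saw_board, either way round below 0.025 rad and angle between batten_center's own z axis and vertical below 0.05 rad), for 0.3 s.
3. the stop is flipped up clear, the batten still in its gauged place (value of joint stop_leaf above 1.2 rad and y of batten_end in the frame of stop_screw between -0.0025 and 0.002 m and x of batten_center in the frame of stop_carriage between -0.0175 and -0.0125 m and z of batten_center in the frame of stop_carriage below 0.022 m and angle between the y axis of batten_center and the y axis of saw_board, either way round below 0.025 rad and angle between batten_center's own z axis and vertical below 0.05 rad), for 0.2 s.
At the end, for the whole second after the job is handed in: The stop is up (hinge above 1.2 rad) and still; the batten rests on the board, its end within 2.5 mm short of and 2 mm past the brass screw's head, its centre 15 mm in front of the fence within 2.5 mm, parallel to the fence within 0.025 rad, at rest (all of step 3 and velocity of joint stop_leaf between -0.05 and 0.05 rad/s and linear speed of batten below 0.01 m/s); the robot touches nothing.
It fails at once if the batten is pressed on the stop with more than 18 N (contact force between batten and stop_carriage above 18 N).
It fails at once if the stop's carriage is shifted along the fence by more than 1.5 mm (distance of stop_carriage from where it was at the start of the episode above 0.0015 m).
It fails at once if a tin or the cup is moved by more than 15 mm or tipped (distance of any of tin, cup, low_tin from where it was at the start of the episode above 0.015 m or angle between any of tin, cup, low_tin's own z axis and vertical above 0.2 rad).
It also fails if it takes over 72 s, if anything falls off the work surface, if the arm or the gripper's body presses on something with over 40 N, if the wrist force passes 120 N, or if a joint passes its speed limit or range.

## Robot

A 6-joint arm with a two-finger parallel gripper is mounted at the origin on a cart in front of the work surface, level with it; the furniture and walls round the work are solid. World frame = base frame: x ahead of the robot, y to its left, z up, the work surface at z = 0. Lengths are in m, angles in rad, forces in N, time in s.
With the tool pointing down it reaches from about 0.375 to 0.9 m from the base axis. Payload 3.1 kg.
Tool frame: the origin (TCP) lies between the finger pads; the fingertips stand 8 mm ahead of it and the grasp point (between the pads) lies 11 mm behind it; z points along the fingers, y is the line along which they close (so a half turn about z gives the same grasp; the last joint's range is limited). The gripper opens to 85 mm and grips with 20 to 120 N. Pads are 22 mm wide; open, the fingers measure 114 mm over their backs; the gripper's body (76 mm by 85 mm) begins 54 mm behind the grasp point. The pads swing forward as they close: fully open they stand 13 mm farther back than shut.
Start: joints at [1.008, 0.527, 1.433, -0, 1.181, -0.178], TCP at [0.235, 0.579, 0.239] pointing down, gripper open.
Joint ranges: [-3.08, 3.08], [-0.75, 2.2], [0.22, 2.44], [-1.43, 4.57], [0, 2.65], [-2.85, 2.85]. Speed limits (rad/s): [2.79, 2.79, 3.14, 3.14, 3.14, 3.14].

## Interface

Orientations are given as a unit quaternion [x, y, z, w].
In Python, from station import readout, cams, sign_off gives the robot as it stands.
- The arm moves only by the tool send_rows, never from a script. Its argument "commands" is text: rows parted by semicolons, each of 5 numbers parted by spaces: the finger opening in mm, from 0 to 85.4, then the shift along the tool's x, y, z each as a share of 0.02 m, from -1 to 1, then the turn about the tool's z as a share of 4 degrees, from -1 to 1. In form: grip dx dy dz spin; .... A call has 1 to 20 rows; each row shifts and turns the commanded pose from where the row before left it, along the tool's axes as they then stand; what a row does not reach is not made up. A row lasts 1/12 s, in which the tool goes at most 41.7 mm and 7.16 degrees, less where a joint would pass 70% of its speed; a pose out of reach is approached as far as the arm can. A call with a number of a shift or a turn outside -1 to 1 is refused whole. A call with a gripper value outside its range is refused whole. The fingers move at their own pace and stop on an object; "grip_force" is the grip in N (left out, the last holds). Time passes only in rows, so rows that do not move let the fingers close. It gives the time, the measured TCP pose, the force, the opening and the grip force at its end, in the units of the state.
- readout.sense(): the state, without advancing time (a new reading comes with each control period).
- cams.snapshot(name): name is "scene" or "top" or "wrist"; returns a dict with "pixels" (480x640x3 uint8, red, green, blue), "intrinsics" (3x3 intrinsics, pixels), "eye" and "rotation" of the camera in the world. Camera axes: x right, y down, z forward; pixel columns grow to the right and rows downward; lengths in m; the calibration is good to about 2 mm. The wrist camera is an equidistant fisheye: a pixel r from the principal point sees the ray r / f radians off the axis. A picture is of the moment at which its call begins. There is no depth.
- sign_off(): hands the job in; it is judged then, once.
The state is a dict: "t": time; "q": joint angles; "qd": joint speeds; "tau": joint torques, N m; "tcp_pos": TCP position; "tool_rot": TCP orientation; "force": force on the tool from outside, world axes, zero at the start; "ft_torque": the same for the moment, N m; "finger_gap": opening from 0.0 (shut) to 1.0 (fully open); "gripper_force": force on a finger pad.
Only numpy, scipy, OpenCV 4.12 (cv2) and the standard library are available. Lean on these libraries where they do the work, as an engineer would, in place of code of your own. Each camera call takes 0.05 s, during which the arm holds its last target. There are 200 camera calls.

## Working session

There is one attempt and no reset: what is moved stays moved. The work goes in short steps, Python scripts to look and compute and a tool call to move; the robot and the scene stay as the last step left them, time stands still between calls to the robot, and variables do not carry over. Pictures are saved under pics/ and viewed, at most 10 in all, crops included, and the job is handed in when it is done.

Besides the shell and the picture viewer there is one more tool, called after "Call:" by a JSON object that holds its "name" and its "arguments". send_rows: Moves the arm, as the interface text tells. Its arguments: {"type":"object","properties":{"commands":{"type":"string"},"grip_force":{"type":"number"}},"required":["commands"]}

```bash
mkdir -p pics; ls
cat > h.py <<'E'
import numpy as np, cv2
from station import readout, cams
def snap(name,fn):
    s=cams.snapshot(name); cv2.imwrite(f'pics/{fn}.png',s['pixels'][:,:,::-1]); np.savez(f'pics/{fn}.npz',**s); return s
def load(fn): return dict(np.load(f'pics/{fn}.npz'))
def ray(s,u,v,fish=False):
    K=s['intrinsics']; a=np.array([(u-K[0,2])/K[0,0],(v-K[1,2])/K[1,1]])
    if fish:
        r=np.hypot(*a); d=np.array([*(a/r*np.sin(r)),np.cos(r)]) if r>0 else np.array([0,0,1.])
    else: d=np.array([*a,1.])
    return s['rotation']@d
def at_z(s,u,v,z,fish=False):
    d=ray(s,u,v,fish); e=s['eye']; return e+d*(z-e[2])/d[2]
def proj(s,p):
    c=s['rotation'].T@(np.array(p)-s['eye']); K=s['intrinsics']; return K[0,0]*c[0]/c[2]+K[0,2],K[1,1]*c[1]/c[2]+K[1,2]
E
python3 - <<'E'
from h import *
for n in ['scene','top']:
    s=snap(n,n+'0'); print(n,s['eye'],s['rotation'].round(3),s['intrinsics'])
print(readout.sense())
E
```

```text
pics
scene [-0.2322134  -0.45385606  0.98353852] [ 0.797 -0.463  0.198 -0.334] [[588.90846063   0.         325.17750969]
 [  0.         588.90846063 244.49412138]
 [  0.           0.           1.        ]]
top [ 0.42050825 -0.00848539  1.22003327] [-0.697  0.714 -0.045  0.056] [[596.754947     0.         314.63585535]
 [  0.         596.754947   234.38772947]
 [  0.           0.           1.        ]]
{'t': 0.1, 'q': array([ 1.00750372e+00,  5.28397732e-01,  1.43379352e+00,  2.19631670e-05,
        1.18139202e+00, -1.78514167e-01]), 'qd': array([-4.38803192e-04, -2.56236024e-03, -1.35028329e-03, -7.22196471e-05,
       -7.21579565e-05,  7.84253936e-05]), 'tau': array([ 5.91589869e-04, -4.43300235e+01, -1.78585589e+01, -2.03331042e-04,
        3.86770524e-03,  1.91816952e-05]), 'tcp_pos': array([0.23422687, 0.57876531, 0.23841023]), 'tool_rot': array([ 1.91208583e-01,  9.81548922e-01, -9.23949681e-04, -3.70222869e-04]), 'force': array([-0.89649236,  0.21376788, -0.35860406]), 'ft_torque': array([-0.03779073, -0.03431145,  0.01169268]), 'gripper_force': 0.0, 'finger_gap': 1.0018455193553708}
```

```bash
sed -i "s/^def ray/from scipy.spatial.transform import Rotation as R\ndef ray/; s/s=cams.snapshot(name);/s=cams.snapshot(name); s['rotation']=R.from_quat(s['rotation']).as_matrix();/" h.py
python3 - <<'E'
from h import *
from scipy.spatial.transform import Rotation as R
for n in ['scene0','top0']:
    s=load(n); s['rotation']=R.from_quat(s['rotation']).as_matrix(); np.savez(f'pics/{n}.npz',**s); print(s['rotation'].round(3))
E
```

```text
[[ 0.493 -0.606  0.625]
 [-0.87  -0.348  0.349]
 [ 0.006 -0.716 -0.698]]
[[-0.023 -0.989  0.143]
 [-1.     0.025  0.014]
 [-0.018 -0.143 -0.99 ]]
```

View pics/top0.png

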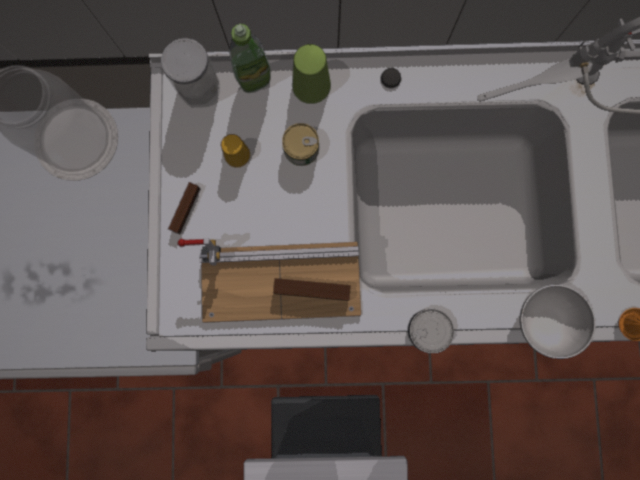

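View pics/scene0.png

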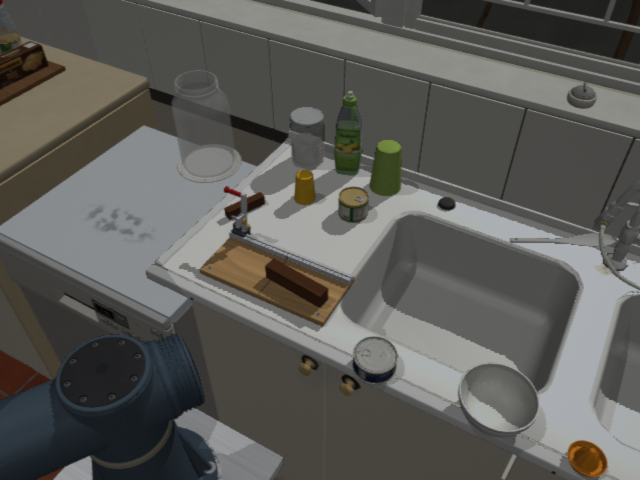

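Run:
```python
from h import *
im=cv2.imread('pics/top0.png')[220:340,160:370]; cv2.imwrite('pics/c1.png',cv2.resize(im,None,fx=3.8,fy=3.8,interpolation=cv2.INTER_CUBIC))
s=load('top0')
for n,u,v,z in [('boardNE left',203,258,.016),('board FL',203,320,.016),('board FR',360,314,.016),('fence R',358,248,.03),('battenL',275,288,.054),('battenR',349,292,.054),('knob',184,242,.13),('lowtin',432,328,.04),('tin',300,140,.058),('cup',232,145,.078)]:
    print(n,at_z(s,u,v,z).round(4))
```

```text
boardNE left [0.5522 0.2368 0.016 ]
board FL [0.4273 0.2363 0.016 ]
board FR [ 0.4319 -0.0783  0.016 ]
fence R [ 0.5631 -0.0779  0.03  ]
battenL [0.4857 0.0878 0.054 ]
battenR [ 0.4745 -0.0562  0.054 ]
knob [0.5703 0.2489 0.13  ]
lowtin [ 0.4015 -0.216   0.04  ]
tin [0.7817 0.0331 0.058 ]
cup [0.769  0.1673 0.078 ]
```

View pics/c1.png

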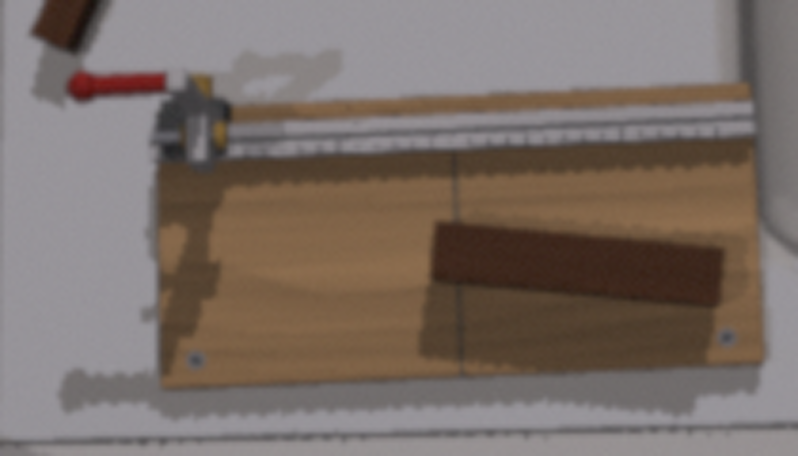

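Run:
```python
from h import *
s=load('top0')
P=lambda u,v,z: at_z(s,160+(u+.5)/3.8-.5,220+(v+.5)/3.8-.5,z)
B={'FL':P(163,388,.016),'FR':P(763,362,.016),'BR':P(748,85,.016)}
fR,fL=P(755,137,.03),P(235,157,.03)
for k,v in {**B,'fR':fR,'fL':fL}.items(): print(k,v.round(4))
d=B['FL']-B['FR']; print('len',np.linalg.norm(d),'yaw',np.arctan2(-d[0],d[1]), np.linalg.norm(B['BR']-B['FR']))
d=fL-fR; print('fence yaw',np.arctan2(-d[0],d[1]))
c=[P(437,222,.054),P(431,283,.054),P(718,306,.054),P(723,247,.054)]
l=(c[0]+c[1])/2; r=(c[2]+c[3])/2; d=l-r
print('batten',sum(c)/4,'len',np.linalg.norm(d),'w',np.linalg.norm(c[0]-c[1]),'yaw',np.arctan2(-d[0],d[1]),'L',l)
for a in [1.2,1.57,1.75,1.9]:
    z=.016+.032+.09*np.sin(a); print(a,'pinroot',P(165,82,z).round(4),'ball',P(82,85,z).round(4))
```

```text
FL [0.4239 0.2372 0.016 ]
FR [ 0.4301 -0.0791  0.016 ]
BR [ 0.5771 -0.0761  0.016 ]
fR [ 0.5476 -0.078   0.03  ]
fL [0.5438 0.1967 0.03  ]
len 0.31636015671534484 yaw 0.019815852321429347 0.14698426691457567
fence yaw 0.01380669025405289
batten [0.48161978 0.01671969 0.054     ] len 0.1475009791035333 w 0.031397035395498256 yaw -0.10719822627493147 L [0.48951057 0.09004683 0.054     ]
1.2 pinroot [0.5706 0.2132 0.1319] ball [0.5702 0.2536 0.1319]
1.57 pinroot [0.5698 0.2119 0.138 ] ball [0.5694 0.2522 0.138 ]
1.75 pinroot [0.57   0.2122 0.1366] ball [0.5696 0.2525 0.1366]
1.9 pinroot [0.5705 0.2129 0.1332] ball [0.57   0.2533 0.1332]
```

Candidates: the large dark batten on the board, top (312,290), against the small one behind and left of it at (184,208). I chose the one on the board, which measures 147 x 31 mm. The red pin's ball is at (182,242), and the leaf is nearly upright, leaning slightly back. First I align the tool and travel to behind the pin.

Call:
{"name": "send_rows", "arguments": {"commands": "0 0 0 0 1;0 0 0 0 1;0 0 0 0 1;0 0 0 0 1;0 0 0 0 1;0 0 0 0 1;0 0 0 0 1;0 0 0 0 1;0 0 0 0 1;0 0 0 0 1;0 0 0 0 1;0 0 0 0 1;0 0 0 0 1;0 0 0 0 1;0 0 0 0 1;0 0 0 0 1;0 0 0 0 0.74", "grip_force": 20}}

```text
t: 1.52
tcp_pos: [0.2343, 0.5789, 0.2387]
tool_rot: [0.702, 0.712, -0.001, 0.0]
force: [-0.7, 0.5, -0.1]
finger_gap: 0.001
gripper_force: 0.0
```

Call:
{"name": "send_rows", "arguments": {"commands": "0 -0.94 0.96 0 0;0 -0.94 0.96 0 0;0 -0.94 0.96 0 0;0 -0.94 0.96 0 0;0 -0.94 0.96 0 0;0 -0.94 0.96 0 0;0 -0.94 0.96 0 0;0 -0.94 0.96 0 0;0 -0.94 0.96 0 0;0 -0.94 0.96 0 0;0 -0.94 0.96 0 0;0 -0.94 0.96 0 0;0 -0.94 0.96 0 0;0 -0.94 0.96 0 0;0 -0.94 0.96 0 0;0 -0.94 0.96 0 0;0 -0.94 0.96 0 0;0 -0.94 0.96 0 0;0 -0.94 0.96 0 0;0 0 0 0 0"}}

```text
t: 3.18
tcp_pos: [0.6095, 0.2245, 0.2388]
tool_rot: [0.702, 0.712, 0.0, 0.002]
force: [0.3, -0.7, -0.0]
finger_gap: -0.001
gripper_force: 0.0
```

Run:
```python
from h import *
s=snap('wrist','w1'); print(s['eye'],s['rotation'].round(3),s['intrinsics']); print(readout.sense()['q'])
im=cv2.imread('pics/w1.png'); cv2.imwrite('pics/w1b.png',cv2.resize(im,(800,600)))
```

```text
[0.60872274 0.29843034 0.37370404] [[ 1.     0.012  0.004]
 [ 0.013 -0.956 -0.293]
 [ 0.001  0.293 -0.956]] [[371.64829954   0.         326.70129842]
 [  0.         371.64829954 244.88185559]
 [  0.           0.           1.        ]]
[ 1.84722250e-01  5.59987069e-01  1.37182384e+00 -4.07514324e-04
  1.20979177e+00  1.71220319e-01]
```

View pics/w1b.png

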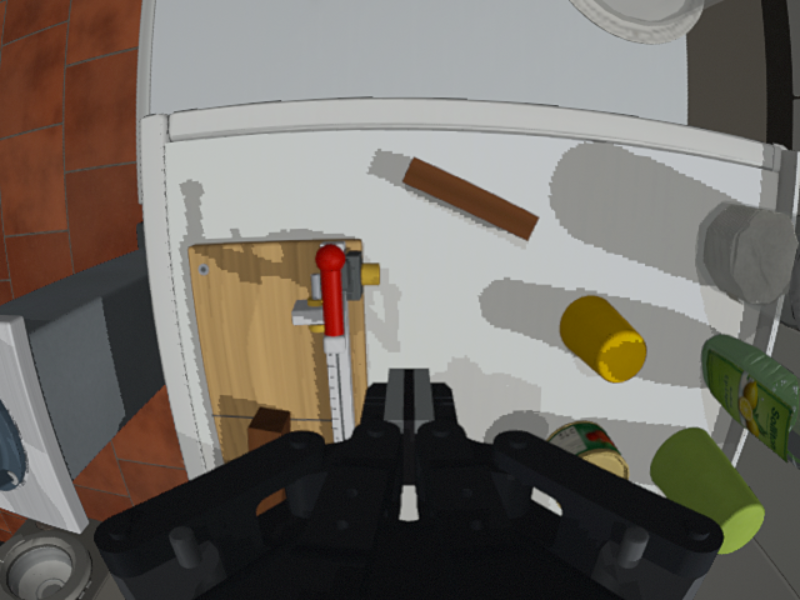

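The wrist view shows the red ball at (331,258) in the 800-wide picture, the pin root at (334,335), the saw line, and the near end of the batten at (270,420).

Run:
```python
from h import *
s=load('w1')
P=lambda u,v,z: at_z(s,u/1.25,v/1.25,z,True).round(4)
for n,u,v,z in [('ball',331,258,.137),('root',334,335,.137),('boardBL',361,240,.016),('boardFL',190,247,.016),('battL1',253,408,.054),('battL2',289,412,.054)]: print(n,P(u,v,z))
```

```text
ball [0.569  0.2518 0.137 ]
root [0.5692 0.2089 0.137 ]
boardBL [0.5727 0.2424 0.016 ]
boardFL [0.4263 0.2385 0.016 ]
battL1 [0.4841 0.1118 0.054 ]
battL2 [0.5149 0.1099 0.054 ]
```

Call:
{"name": "send_rows", "arguments": {"commands": "0 0.05 0 0.95 0;0 0.05 0 0.95 0;0 0.05 0 0.95 0;0 0.05 0 0.95 0;0 0.05 0 0.95 0;0 0.05 0 0.95 0;0 0 -0.35 0 0;0 0 -0.35 0.1 0;0 0 -0.35 0.1 0;0 0 -0.35 0.1 0"}}

```text
t: 4.07
tcp_pos: [0.578, 0.2346, 0.121]
tool_rot: [0.701, 0.713, 0.002, 0.001]
force: [2.4, 0.1, 1.8]
finger_gap: 0.0
gripper_force: 0.8
```

Call:
{"name": "send_rows", "arguments": {"commands": "0 0 -0.35 0.1 0;0 0 -0.35 0.1 0;0 0 -0.35 0.1 0;0 0 -0.35 0.12 0;0 0 -0.35 0.12 0;0 0 -0.35 0.12 0;0 0 -0.35 0.12 0;0 0 -0.35 0.12 0;0 0 -0.35 0.12 0;0 0 -0.35 0.12 0;0 0 -0.35 0.12 0;0 0 0 0 0"}}

```text
t: 5.07
tcp_pos: [0.5047, 0.233, 0.0939]
tool_rot: [0.701, 0.713, 0.004, 0.003]
force: [10.6, 0.7, -7.9]
finger_gap: 0.001
gripper_force: 4.7
```

Run:
```python
from h import *
s=snap('wrist','w2')
im=s['pixels'][100:400,150:490,::-1]; cv2.imwrite('pics/w2b.png',cv2.resize(im,None,fx=2,fy=2,interpolation=cv2.INTER_CUBIC))
```

```text
(no output)
```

View pics/w2b.png

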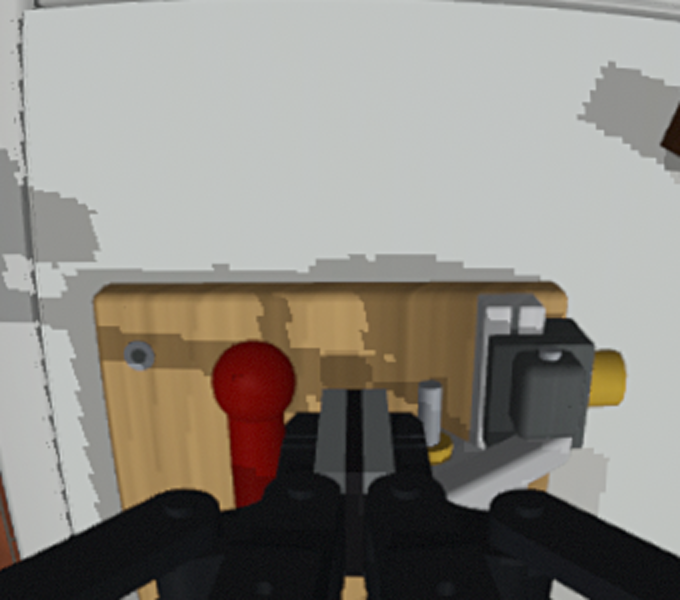

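The leaf is down to about 35°, with the ball at (253,380) in the crop and the fingers behind the pin. Now I go over the top and press down.

Call:
{"name": "send_rows", "arguments": {"commands": "0 -0.1 0.25 0 0;0 0 0 -0.7 0;0 0 0 -0.7 0;0 -0.05 0 -0.7 0;0 0 -0.65 0 0;0 0 -0.65 0 0;0 0 -0.65 0 0;0 0 0 0.5 0;0 0 0 0.5 0;0 0 0 0.5 0;0 0 0 0.5 0;0 0 0 0.5 0;0 0 0 0.5 0;0 0 0 0.5 0;0 0 0 0 0"}}

```text
t: 6.37
tcp_pos: [0.4579, 0.2282, 0.0629]
tool_rot: [0.701, 0.713, -0.008, -0.006]
force: [-11.5, 2.2, 5.2]
finger_gap: -0.002
gripper_force: 6.4
```

Run:
```python
from h import *
s=snap('scene','s2')
im=s['pixels'][170:310,180:360,::-1]; im=cv2.resize(im,(800,622))[:600]; cv2.imwrite('pics/s2b.png',im)
print(readout.sense()['q'])
```

```text
[0.24273038 0.66967132 1.83848676 0.00217039 0.65213967 0.22376101]
```

View pics/s2b.png

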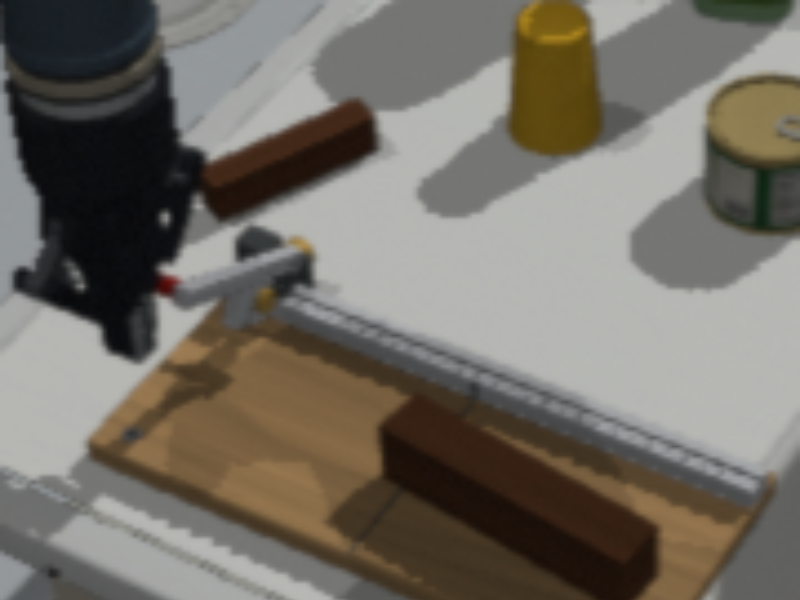

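The fingertips slipped in front of the pin; the leaf is at about 25°. I back off and press again, centred farther back.

Call:
{"name": "send_rows", "arguments": {"commands": "0 0 -0.7 0 0;0 0 -0.7 0 0;0 0 0 -0.9 0;0 0 0 -0.9 0;0 0 0 -0.8 0;0 0 0.58 0 0;0 0 0.58 0 0;0 0 0.58 0 0;0 0 0 0 0;0 0 0 0.5 0;0 0 0 0.5 0;0 0 0 0.3 0;0 0 0 0.3 0;0 0 0 0.3 0"}}

```text
t: 7.58
tcp_pos: [0.4719, 0.229, 0.0789]
tool_rot: [0.701, 0.713, -0.001, -0.001]
force: [-1.0, 0.7, 2.0]
finger_gap: -0.001
gripper_force: 0.7
```

Call:
{"name": "send_rows", "arguments": {"commands": "0 0 0 0.3 0;0 0 0 0.3 0;0 0 0 0.2 0;0 0 0 0.1 0;0 0 0 0 0"}}

```text
t: 8.0
tcp_pos: [0.4733, 0.2292, 0.0617]
tool_rot: [0.701, 0.713, -0.0, -0.0]
force: [-0.7, 0.2, 0.1]
finger_gap: 0.001
gripper_force: 0.0
```

Call:
{"name": "send_rows", "arguments": {"commands": "0 0 0 0.1 0;0 0 0 0.1 0;0 0 0 0.1 0;0 0 0 0 0"}}

```text
t: 8.33
tcp_pos: [0.4738, 0.2294, 0.0598]
tool_rot: [0.701, 0.713, 0.001, 0.001]
force: [-5.8, -2.4, 29.5]
finger_gap: 0.0
gripper_force: 14.6
```

Hard stop reached at 29.5 N, so the leaf is fully down. Next I lift off and go above the batten.

Call:
{"name": "send_rows", "arguments": {"commands": "0 0 0 -0.2 0;0 0 0 0 0;0 0 0 -0.9 0;0 0 0 -0.9 0;60 0 0 -0.9 0;60 -0.9 0.02 -0.5 0;60 -0.9 0.02 0 0;60 -0.9 0.02 0 0;60 -0.9 0.02 0 0;60 -0.9 0.02 0 0;60 -0.9 0.02 0 0;60 -0.9 0.02 0 0;60 -0.9 0.02 0 0;60 -0.9 0.02 0 0;60 -0.9 0.02 0 0;60 -0.9 0.02 0 0;60 -0.74 0.01 0 0;60 0 0 0 1;60 0 0 0 0.75;60 0 0 0 0"}}

```text
t: 10.0
tcp_pos: [0.482, 0.0158, 0.124]
tool_rot: [0.744, 0.668, 0.0, 0.0]
force: [-0.3, 0.8, -0.0]
finger_gap: 0.703
gripper_force: 0.0
```

Run:
```python
from h import *
s=snap('wrist','w3'); t=snap('top','t3')
a=cv2.resize(s['pixels'][:,:,::-1],(800,600))[120:540,100:700]
cv2.imwrite('pics/w3b.png',a)
print(s['eye'],readout.sense()['tcp_pos'])
```

```text
[0.4903679  0.08915892 0.25901043] [0.48178216 0.01635979 0.1239895 ]
```

View pics/w3b.png

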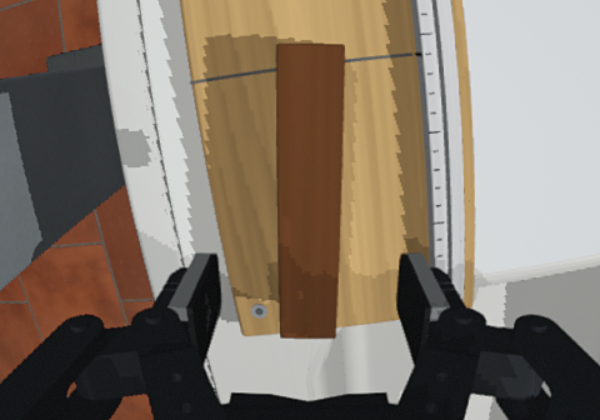

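The batten lies between the open fingers and parallel to them, with its left end at crop (276–344,44) and its right end at (307,338). I check the numbers before descending.

Run:
```python
from h import *
s=load('w3')
P=lambda u,v,z: at_z(s,(u+100)/1.25,(v+120)/1.25,z,True).round(4)
for n,u,v,z in [('L1',277,44,.054),('L2',344,44,.054),('R1',280,337,.054),('R2',335,337,.054),('fence40',421,100,.03),('fence250',433,250,.03),('board FR',241,335,.016)]: print(n,P(u,v,z))
```

```text
L1 [0.4767 0.0928 0.054 ]
L2 [0.5057 0.0898 0.054 ]
R1 [ 0.4594 -0.055   0.054 ]
R2 [ 0.4886 -0.0581  0.054 ]
fence40 [0.5437 0.0588 0.03  ]
fence250 [ 0.5474 -0.0244  0.03  ]
board FR [ 0.429  -0.0782  0.016 ]
```

Call:
{"name": "send_rows", "arguments": {"commands": "60 0.05 0 0.83 0;60 0 0.05 0.83 0;60 0 0 0.83 0;60 0 0 0.83 0;60 0 0 0.83 0;60 0 0 0 0;20 0 0 0 0;20 0 0 0 0;20 0 0 0 0;20 0 0 0 0;20 0 0 0 0;20 0 0 0 0", "grip_force": 25}}

```text
t: 11.1
tcp_pos: [0.4833, 0.0173, 0.042]
tool_rot: [0.743, 0.669, 0.001, 0.001]
force: [-0.3, 1.5, 4.8]
finger_gap: 0.344
gripper_force: 26.6
```

Call:
{"name": "send_rows", "arguments": {"commands": "20 0 0 -0.02 -0.6;20 0 0 -0.01 -0.6;20 0 0 0 -0.6;20 0.45 0.29 0 0;20 0.45 0.29 0 0;20 0.45 0.29 0 0;20 0.45 0.29 0 0;20 0.45 0.29 0 0;20 0.45 0.29 0 0;20 0.45 0.29 0 0;20 0 0 0 0;20 0 0 0 0"}}

```text
t: 12.1
tcp_pos: [0.5237, 0.0829, 0.042]
tool_rot: [0.7, 0.715, 0.002, 0.001]
force: [1.1, 3.8, 4.2]
finger_gap: 0.344
gripper_force: 26.5
```

Call:
{"name": "send_rows", "arguments": {"commands": "20 0 0.1 0 0;20 0 0.1 0 0;20 0 0.05 0 0;20 0 0 0 0"}}

```text
t: 12.43
tcp_pos: [0.5239, 0.0826, 0.042]
tool_rot: [0.7, 0.714, -0.001, -0.003]
force: [-5.0, 5.8, 11.2]
finger_gap: 0.35
gripper_force: 27.3
```

Run:
```python
from h import *
s=snap('wrist','w4')
a=s['pixels'][:,:,::-1]; a=cv2.resize(a,(800,600)); cv2.imwrite('pics/w4b.png',a)
```

```text
(no output)
```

View pics/w4b.png

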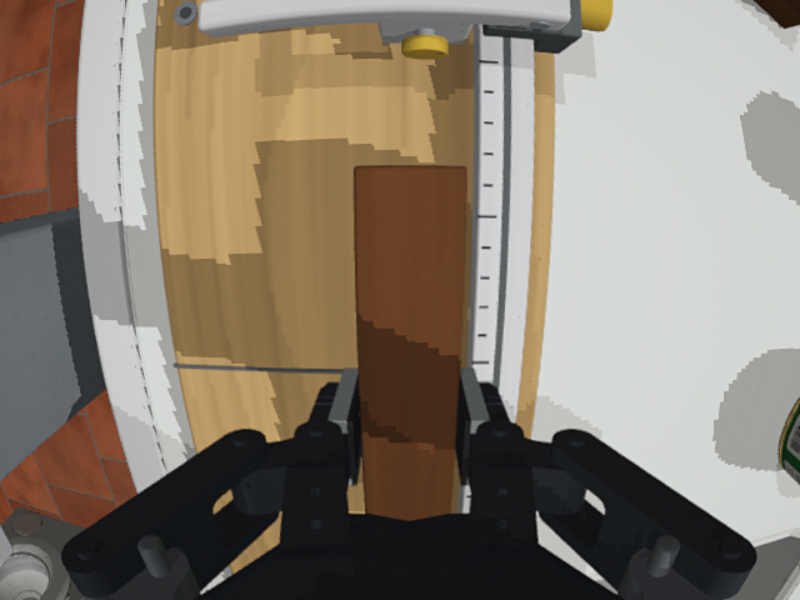

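The batten's end edge is at (355–466,167), the fence front edge at about (472,170), and the brass head at (425,47). I check the gap to the fence.

Run:
```python
from h import *
s=load('w4')
P=lambda u,v,z: at_z(s,u/1.25,v/1.25,z,True).round(4)
for n,u,v,z in [('L1',355,167,.054),('L2',466,167,.054),('R@370 ',460,360,.054),('L@360',357,360,.054),('fence170',471,170,.03),('fence360',471,360,.03),('fence80',474,80,.03),('fence170 foot',466,160,.016),('screw head front face',425,58,.035),('screwR',448,47,.035),('screwL',402,47,.035),('leaf edgeL',205,30,.05),('leaf edge',385,30,.05)]: print(n,P(u,v,z))
print(readout.sense()['force'])
```

```text
L1 [0.5087 0.1567 0.054 ]
L2 [0.5379 0.1573 0.054 ]
R@370  [0.5388 0.1029 0.054 ]
L@360 [0.5089 0.1022 0.054 ]
fence170 [0.5422 0.1566 0.03  ]
fence360 [0.5455 0.0926 0.03  ]
fence80 [0.5424 0.1857 0.03  ]
fence170 foot [0.5421 0.1601 0.016 ]
screw head front face [0.5269 0.1911 0.035 ]
screwR [0.5338 0.1949 0.035 ]
screwL [0.5199 0.1945 0.035 ]
leaf edgeL [0.4629 0.1999 0.05  ]
leaf edge [0.5156 0.1955 0.05  ]
[-4.0057761   7.00203187 10.11335449]
```

The batten is still about 5 mm off the fence, and the far fingertip is catching on the fence edge (z force 11 N). I regrip 5 mm higher.

Call:
{"name": "send_rows", "arguments": {"commands": "20 0 -0.25 0 0;20 0 -0.1 0 0;40 0 0 0 0;40 0 0 0 0;40 0 0 -0.25 0;40 0 0 0 0;20 0 0 0 0;20 0 0 0 0;20 0 0 0 0;20 0 0 0 0;20 0 0 0 0", "grip_force": 20}}

```text
t: 13.4
tcp_pos: [0.5201, 0.081, 0.0469]
tool_rot: [0.7, 0.714, 0.0, 0.0]
force: [-0.6, -0.6, 4.1]
finger_gap: 0.346
gripper_force: 22.8
```

Call:
{"name": "send_rows", "arguments": {"commands": "20 0 0.15 0 0;20 0 0.15 0 0;20 0 0 0 0"}}

```text
t: 13.65
tcp_pos: [0.5206, 0.0811, 0.0469]
tool_rot: [0.699, 0.715, -0.004, -0.004]
force: [-8.6, -2.7, 12.9]
finger_gap: 0.344
gripper_force: 24.0
```

The force ratio (about 0.67 sideways to down) suggests the batten is stuck by friction, because the gripper presses it onto the board. I ease the grip upward.

Call:
{"name": "send_rows", "arguments": {"commands": "20 0 0 -0.05 0;20 0 0 -0.05 0;20 0 0 0 0"}}

```text
t: 13.9
tcp_pos: [0.5263, 0.0814, 0.0485]
tool_rot: [0.7, 0.714, 0.0, 0.0]
force: [0.3, 0.5, -1.5]
finger_gap: 0.345
gripper_force: 22.1
```

Call:
{"name": "send_rows", "arguments": {"commands": "20 0.3 0 0 0;20 0.3 0 0 0;20 0.3 0 0 0;20 0.3 0 0 0;20 0.1 0 0 0;20 0 0.06 0 0;20 0 0.06 0 0;20 0 0.06 0 0;20 0 0 0 0"}}

```text
t: 14.65
tcp_pos: [0.5295, 0.1072, 0.0488]
tool_rot: [0.7, 0.714, 0.0, 0.0]
force: [-0.2, 0.6, -1.5]
finger_gap: 0.347
gripper_force: 22.1
```

Call:
{"name": "send_rows", "arguments": {"commands": "20 0 0.05 0 0;20 0 0.05 0 0;20 0 0 0 0"}}

```text
t: 14.9
tcp_pos: [0.5299, 0.1071, 0.0485]
tool_rot: [0.7, 0.715, -0.001, -0.001]
force: [-1.9, -1.1, 0.1]
finger_gap: 0.346
gripper_force: 22.1
```

Call:
{"name": "send_rows", "arguments": {"commands": "20 0 0.05 0 0;20 0.05 0 0 0;20 0.05 0 0 0;20 0.05 0 0 0;20 0.05 0 0 0;20 0 0 0 0"}}

```text
t: 15.4
tcp_pos: [0.53, 0.1112, 0.0482]
tool_rot: [0.699, 0.715, -0.002, -0.001]
force: [-3.7, -3.1, -1.5]
finger_gap: 0.341
gripper_force: 21.9
```

Call:
{"name": "send_rows", "arguments": {"commands": "20 0.05 0 0 0;20 0.05 0 0 0;20 0 0 0 0"}}

```text
t: 15.65
tcp_pos: [0.53, 0.1131, 0.0482]
tool_rot: [0.699, 0.715, -0.002, -0.001]
force: [-4.8, -2.8, -1.8]
finger_gap: 0.346
gripper_force: 21.9
```

Call:
{"name": "send_rows", "arguments": {"commands": "20 0.05 0 0 0;20 0.05 -0.01 0 0;20 0 0 0 0"}}

```text
t: 15.9
tcp_pos: [0.5299, 0.1152, 0.0482]
tool_rot: [0.699, 0.715, -0.002, -0.001]
force: [-4.7, -2.9, -2.1]
finger_gap: 0.339
gripper_force: 21.9
```

Call:
{"name": "send_rows", "arguments": {"commands": "20 0.05 0 0 0;20 0.05 -0.01 0 0;20 0 0 0 0"}}

```text
t: 16.15
tcp_pos: [0.5299, 0.1172, 0.0483]
tool_rot: [0.699, 0.715, -0.001, -0.001]
force: [-4.1, -1.3, -2.0]
finger_gap: 0.343
gripper_force: 21.9
```

Call:
{"name": "send_rows", "arguments": {"commands": "20 0.05 0 0 0;20 0 0 0 0"}}

```text
t: 16.32
tcp_pos: [0.53, 0.1174, 0.0483]
tool_rot: [0.699, 0.715, -0.002, -0.001]
force: [-4.4, -5.4, -1.2]
finger_gap: 0.343
gripper_force: 22.0
```

Call:
{"name": "send_rows", "arguments": {"commands": "20 0.05 0 0 0;20 0 0 0 0"}}

```text
t: 16.48
tcp_pos: [0.53, 0.1176, 0.0484]
tool_rot: [0.699, 0.715, -0.002, -0.0]
force: [-4.2, -9.5, -0.6]
finger_gap: 0.344
gripper_force: 22.0
```

Contact with the screw: 9.5 N along y. I lower the batten onto the board and hold.

Call:
{"name": "send_rows", "arguments": {"commands": "20 0 0 0.03 0;20 0 0 0.03 0;20 0 0 0 0;20 0 0 0 0;20 0 0 0 0;20 0 0 0 0;20 0 0 0 0"}}

```text
t: 17.07
tcp_pos: [0.53, 0.1175, 0.0476]
tool_rot: [0.699, 0.715, -0.002, -0.0]
force: [-5.1, -9.5, 2.4]
finger_gap: 0.347
gripper_force: 22.4
```

Call:
{"name": "send_rows", "arguments": {"commands": "20 -0.07 0 0 0;20 0 -0.08 0 0;20 0 0 0 0"}}

```text
t: 17.32
tcp_pos: [0.5299, 0.1174, 0.0477]
tool_rot: [0.7, 0.715, -0.0, 0.0]
force: [-3.2, -4.9, 0.7]
finger_gap: 0.346
gripper_force: 22.2
```

Call:
{"name": "send_rows", "arguments": {"commands": "20 -0.04 -0.08 0.01 0;20 0 0 0 0;36 0 0 0 0;44 0 0 0 0;50 0 0 0 0;50 0 0 0 0;50 0 0 0 0"}}

```text
t: 17.9
tcp_pos: [0.5286, 0.1173, 0.0475]
tool_rot: [0.7, 0.714, 0.0, 0.0]
force: [0.3, -0.1, -0.3]
finger_gap: 0.587
gripper_force: 0.0
```

Call:
{"name": "send_rows", "arguments": {"commands": "50 0 0 -0.6 0;50 0 0 -0.9 0;50 0 0 -0.9 0;50 0 0 -0.9 0;50 0 0 -0.9 0;50 0 0 0 0"}}

```text
t: 18.4
tcp_pos: [0.5306, 0.1173, 0.1345]
tool_rot: [0.7, 0.714, 0.003, 0.002]
force: [0.8, -0.3, 0.3]
finger_gap: 0.586
gripper_force: 0.0
```

Run:
```python
from h import *
s=snap('wrist','w5')
a=s['pixels'][100:400,160:480,::-1]; cv2.imwrite('pics/w5b.png',cv2.resize(a,None,fx=2,fy=2,interpolation=cv2.INTER_CUBIC)); print(s['eye'])
```

```text
[0.52865186 0.19099277 0.26955877]
```

View pics/w5b.png

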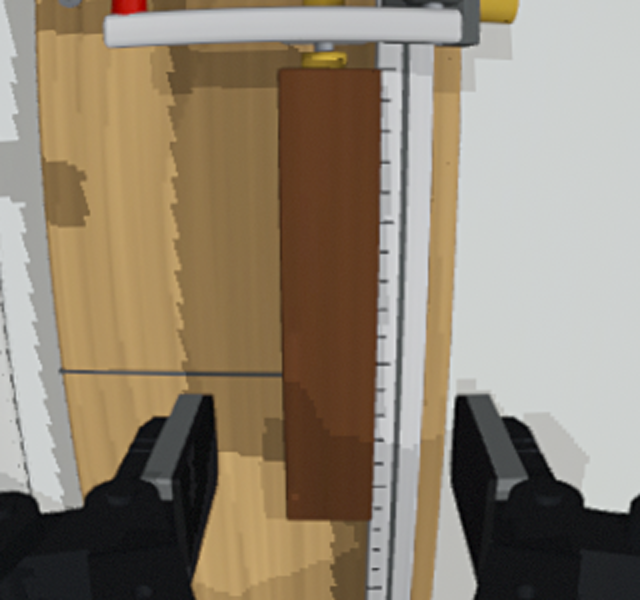

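The batten is flush along the fence and its end meets the brass head at crop (323,62). The leaf is down and the pin root is at crop (130,8).

Run:
```python
from h import *
s=load('w5')
P=lambda u,v,z: at_z(s,160+u/2,100+v/2,z,True).round(4)
for n,u,v,z in [('L1',278,69,.054),('L2',382,69,.054),('R1',288,519,.054),('R2',370,520,.054),('head',323,68,.037),('leafR',110,44,.05),('leafR2',300,40,.05),('pinL',112,6,.05),('pinR',147,6,.05)]: print(n,P(u,v,z))
# ball: red blob in fisheye full picture
im=s['pixels'].astype(int); m=(im[:,:,0]>110)&(im[:,:,1]<50)&(im[:,:,2]<50); m[250:]=0
ys,xs=np.nonzero(m); print(xs.min(),xs.max(),ys.min(),ys.max())
for v in (ys.min()+8,(ys.min()+ys.max())//2,ys.max()-3):
    x=xs[ys==v]; print(v,at_z(s,x.mean(),v,.048,True).round(4),len(x))
```

```text
L1 [0.5138 0.1912 0.054 ]
L2 [0.5436 0.1918 0.054 ]
R1 [0.517  0.0421 0.054 ]
R2 [0.5455 0.0422 0.054 ]
head [0.5266 0.1917 0.037 ]
leafR [0.4629 0.1996 0.05  ]
leafR2 [0.5198 0.1998 0.05  ]
pinL [0.4634 0.2112 0.05  ]
pinR [0.4743 0.2107 0.05  ]
213 236 30 106
38 [0.4674 0.2522 0.048 ] 23
68 [0.4675 0.2329 0.048 ] 17
103 [0.4679 0.2111 0.048 ] 17
```

Call:
{"name": "send_rows", "arguments": {"commands": "40 0.68 -0.37 0 0;40 0.68 -0.37 0 0;40 0.68 -0.37 0 0;40 0.68 -0.37 0 0;40 0.68 -0.37 0 0;40 0.68 -0.37 0 0;40 0.68 -0.37 0 0;40 0.68 -0.37 0 0;40 0 0 0 0;40 0 0 0.8 0;40 0 0 0.8 0;40 0 0 0 0"}}

```text
t: 19.45
tcp_pos: [0.4649, 0.2238, 0.0965]
tool_rot: [0.7, 0.714, -0.003, -0.001]
force: [-0.1, 0.3, -0.5]
finger_gap: 0.468
gripper_force: 0.0
```

Call:
{"name": "send_rows", "arguments": {"commands": "40 0.11 0.12 0.3 0;40 0 0 0.9 0;40 0 0 0.9 0;40 0 0 0.85 0;40 0 0 0 0;40 0 0 0 0"}}

```text
t: 19.95
tcp_pos: [0.4691, 0.2267, 0.0399]
tool_rot: [0.7, 0.714, -0.001, -0.0]
force: [0.7, 0.1, 0.8]
finger_gap: 0.468
gripper_force: 0.0
```

Call:
{"name": "send_rows", "arguments": {"commands": "20 0 0 0.05 0;5 0 0 0 0;5 0 0 0 0;5 0 0 0 0;5 0 0 0 0;5 0 0 0 0", "grip_force": 20}}

```text
t: 20.45
tcp_pos: [0.4678, 0.227, 0.0401]
tool_rot: [0.7, 0.714, -0.001, -0.001]
force: [-4.6, 1.0, 7.0]
finger_gap: 0.116
gripper_force: 21.6
```

Call:
{"name": "send_rows", "arguments": {"commands": "5 0 0.01 -0.31 0;5 0 0.04 -0.31 0;5 0 0.06 -0.31 0;5 0 0.08 -0.31 0;5 0 0.1 -0.3 0;5 0 0 0 0"}}

```text
t: 20.95
tcp_pos: [0.4727, 0.227, 0.0711]
tool_rot: [0.7, 0.714, -0.002, -0.001]
force: [-6.9, 3.0, 3.0]
finger_gap: 0.119
gripper_force: 20.7
```

Call:
{"name": "send_rows", "arguments": {"commands": "5 0 0.05 -0.36 0;5 0 0.18 -0.35 0;5 0 0.21 -0.33 0;5 0 0.24 -0.31 0;5 0 0.26 -0.28 0;5 0 0.28 -0.26 0;5 0 0 0 0"}}

```text
t: 21.53
tcp_pos: [0.4963, 0.2276, 0.1098]
tool_rot: [0.7, 0.714, -0.003, -0.003]
force: [-11.9, 1.5, 10.5]
finger_gap: 0.117
gripper_force: 20.6
```

Call:
{"name": "send_rows", "arguments": {"commands": "5 0 -0.1 -0.2 0;5 0 0.31 -0.24 0;5 0 0.33 -0.21 0;5 0 0.35 -0.18 0;5 0 0.36 -0.15 0;5 0 0 0 0"}}

```text
t: 22.03
tcp_pos: [0.5262, 0.2282, 0.1298]
tool_rot: [0.7, 0.714, 0.001, 0.0]
force: [-4.7, 2.0, 8.3]
finger_gap: 0.113
gripper_force: 21.1
```

Call:
{"name": "send_rows", "arguments": {"commands": "5 0 0.37 -0.15 0;5 0 0.38 -0.12 0;5 0 0.39 -0.1 0;5 0 0.39 -0.05 0;5 0 0 0 0"}}

```text
t: 22.45
tcp_pos: [0.5586, 0.2288, 0.1374]
tool_rot: [0.7, 0.714, 0.002, 0.002]
force: [0.4, 0.2, 6.4]
finger_gap: 0.12
gripper_force: 20.2
```

The leaf is at about 90°. I release, lift straight up and draw back.

Call:
{"name": "send_rows", "arguments": {"commands": "15 0 0 0 0;25 0 0 0 0;40 0 0 0 0;40 0 0 0 0;40 0 0 -0.5 0;40 0 0 -0.9 0;40 0 0 -0.9 0;40 0 0 -0.9 0;40 0 0 -0.9 0;40 0 0 -0.9 0;40 0.9 0 0 0;40 0.9 0 0 0;40 0.9 0 0 0;40 0.9 0 0 0;40 0.9 0 0 0;40 0.9 0 0 0;40 0.9 0 0 0;40 0.9 0 0 0;40 0 0 0 0;40 0 0 0 0"}}

```text
t: 24.12
tcp_pos: [0.5515, 0.3733, 0.2363]
tool_rot: [0.699, 0.715, 0.0, 0.0]
force: [-0.0, 0.2, -0.4]
finger_gap: 0.467
gripper_force: 0.0
```

Run:
```python
from h import *
print(readout.sense()['tcp_pos'],readout.sense()['force'])
s=snap('wrist','w6'); t=snap('top','t6'); c=snap('scene','s6')
a=cv2.resize(t['pixels'][225:325,160:360,::-1],(800,400),interpolation=cv2.INTER_CUBIC)[:, :]
b=cv2.resize(c['pixels'][175:315,195:355,::-1],None,fx=1.42,fy=1.42)
d=c['pixels'][180:320,190:360,::-1]; d=cv2.resize(d,(243,200))
w=cv2.resize(s['pixels'][:,:,::-1],(267,200))
b=cv2.resize(b,(229,200))
cv2.imwrite('pics/f6.png',np.vstack([a,np.hstack([d,w,b,np.zeros((200,800-243-267-229,3),np.uint8)])]))
```

```text
[0.5515216  0.37332615 0.23626577] [-0.02392744  0.16036106 -0.40031468]
```

View pics/f6.png

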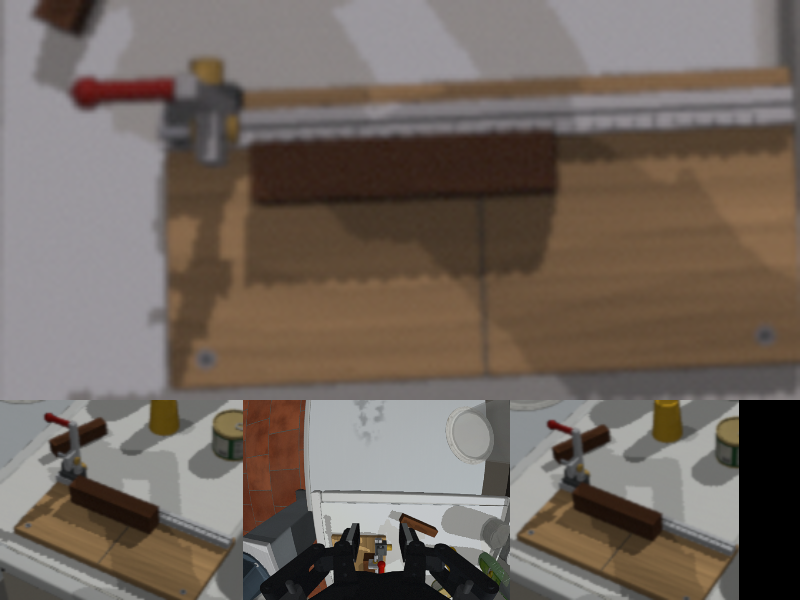

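The leaf is upright, with the ball at about (83,92), and the batten is along the fence, its end at crop (252,172). One numeric check, then I hand in.

Run:
```python
from h import *
from station import sign_off
s=load('t6'); P=lambda u,v,z: at_z(s,160+u/4,225+v/4,z).round(4)
L1,L2,R1,R2,k=P(250,144,.054),P(253,203,.054),P(555,133,.054),P(556,192,.054),P(84,92,.138)
c=(L1+L2+R1+R2)/4; d=(L1+L2-R1-R2)/2; print(L1,L2,c,'yaw',-d[0]/d[1],'ball',k)
ok=abs(c[0]-.5297)<.005 and abs((L1+L2)[1]/2-.1915)<.005 and k[0]>.54
print(ok, sign_off() if ok else 'hold')
```

```text
[0.5411 0.1905 0.054 ] [0.5121 0.1891 0.054 ] [0.52745 0.1151  0.054  ] yaw 0.011378848728246552 ball [0.5583 0.2524 0.138 ]
the job is handed in; nothing more can be done
True None
```

I handed the job in at about 24 s of the 72 s allowed; the hand-in gave no verdict. The stop is up at about 90°. The batten lies flush on the fence, gauged against the screw with about 9 N measured at the wrist, and the robot is clear of everything. I saw no sign that the stop's carriage shifted and never went near the tins or the cup.

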